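# Seat the caps along a row of culture flasks

## Robot

A 6-joint arm with a two-finger parallel gripper is mounted at the origin on the work surface. World frame = base frame: x ahead of the robot, y to its left, z up, the work surface at z = 0. Lengths are in mm, angles in rad, forces in N, time in s.
With the tool pointing down it reaches from about 250 to 775 mm from the base axis. Payload 8.9 kg.
Tool frame: the origin (TCP) lies at the centre of the arm's flange, where the gripper is bolted on; the fingertips stand 173 mm ahead of it and the grasp point (between the pads) lies 155 mm ahead of it; z points along the fingers, x is the direction in which the jaws open and shut, and the axes are right-handed (so a half turn about z gives the same grasp; the last joint's range is limited). The gripper opens to 85 mm and grips with 20 to 120 N. Pads are 22 mm wide; open, the fingers measure 114 mm over their backs; the gripper's body (76 mm by 85 mm) begins 54 mm behind the grasp point. The pads swing forward as they close: fully open they stand 13 mm farther back than shut.
Start: joints at [-1.465, 0.291, -0.153, 1.127, 0, 1.431], TCP at [127.242, -509.346, 404.705] pointing down, gripper open.
Joint ranges: [-2.52, 2.52], [-0.91, 1.74], [-1.3, 1.37], [-1.96, 2.02], [-1.52, 1.47], [-3.14, 3.14]. Speed limits (rad/s): [2.22, 2.22, 2.79, 3.14, 3.14, 3.14].

## Interface

Orientations are given as a unit quaternion [x, y, z, w].
In Python, from bench import bot, viewer, nets gives the robot as it stands.
- The arm moves only by the shell command python3 -m crank 'ROWS'. ROWS is JSON, one flat list of numbers, 5 for each row, row after row: the opening, from 0 (shut) to 1 (fully open), then the shift along the tool's x, y, z in cm, then the turn about the tool's z in rad. A call has 1 to 20 rows; each row is the pose to reach, as a shift and turn from the pose commanded when the call began, along the tool's axes at that moment; what a row does not reach only later rows make up. A row lasts 1/10 s, in which the tool goes at most 50 mm and 8.59 degrees, less where a joint would pass 70% of its speed; a pose out of reach is approached as far as the arm can. A call with a gripper value outside its range is refused whole. The fingers move at their own pace and stop on an object; the grip force is fixed at half the most. Time passes only in rows, so rows that repeat a pose let the fingers close. It gives the time, the measured TCP pose, the force and the opening at its end, in the units of the state.
- bot.read_state(): the state, without advancing time (a new reading comes with each control period).
- viewer.grab_frame(name): name is "scene" or "top" or "wrist"; returns a dict with "image" (480x640x3 uint8, red, green, blue), "range_z" (480x640 float32, mm along the optical axis (not along the pixel's ray), 0 where there is no reading), "vertical_fov" (degrees; the focal length in pixels is half the picture's height over the tangent of half this angle, whatever the lens; pixels are square), "cx", "cy" (the principal point, pixels), "rvec" (rotation vector, rad) and "tvec" (3), from world to camera coordinates, as OpenCV has them. Camera axes: x right, y down, z forward; pixel columns grow to the right and rows downward; lengths in mm; the calibration is good to about 2 mm. The wrist camera is an equidistant fisheye: a pixel r from the principal point sees the ray r / f radians off the axis. A picture is of the moment at which its call begins.
- bot.finish_job(): hands the job in, once; it reports no verdict.
Trained networks look in the newest picture that a camera, given by its name, has taken for a name from the list of things; names that differ only in an ending like _2 or _b are one class to them, and where a whole thing is asked for, a point or a joint stands for the part that bears it (a point fixed in the world has none). Each returns a list of dicts, best first, with "p" (0 to 1); they miss things now and then, are a little off and sometimes report something else, mostly with a low value. They report only what shows in the picture. A call takes as long as a camera call.
- nets.spot_in(camera, query): "centre" ([column, row] in pixels, amid what is visible of it).
- nets.masks_of(camera, query): "region" (480x640 bool, what is visible of it) and "centre" ([column, row] in pixels, amid what is visible of it).
- nets.spot_point(camera, query): "centre" ([column, row] in pixels: a listed point, or the origin of a listed thing).
The state is a dict: "clock": time; "joints": joint angles; "joint_velocities": joint speeds; "joint_efforts": joint torques, N m; "tcp_pos": TCP position; "eef_rot": TCP orientation; "contact_force": force on the tool from outside, world axes, zero at the start; "ft_torque": the same for the moment, N m; "grip_width": opening from 0.0 (shut) to 1.0 (fully open).
Only numpy, scipy, OpenCV 4.12 (cv2) and the standard library are available. Lean on these libraries where they do the work, as an engineer would, in place of code of your own. Each camera call takes 0.05 s, during which the arm holds its last target.

## Task

The push-on caps of the four culture flasks in the tray have ridden up in the steriliser. Start at whichever end of the row you like and work straight along it to the other end, pressing each cap gently down with the fingertips until it is fully home on the collar of its flask. Do not pull up the caps or lift, tip or shift the flasks, and leave the other things on the bench alone.

Things in the scene. Friction and masses are not known exactly. Their poses are not given: they have to be found in the camera images.
- tray: shallow stainless tray fixed to the bench, 125 mm (its x) by 400 mm (its y), rim 14 mm high, 3 mm floor; origin under its centre, on the bench top. The four flasks stand on its floor in a roughly straight row along its y axis, 80 to 99 mm apart
- flask1: loose glass culture flask, number 1 of the row (1 stands at the tray's +y end, 4 at its -y end), 0.28 to 0.42 kg with its nutrient gel; 66 mm across at the base, narrowing to a 29 mm neck with a 37 mm collar whose top is 98 mm above the flask's origin. Origin: centre of its underside; z up. The glass top of the neck is hidden inside the cap
- cap1_top (a point): centre of the flat top of flask 1's white plastic push-on cap, 39 mm across and 26 mm tall. Fully home, the cap's skirt rests on the collar and this point is 124 mm above the flask's origin
- cap1 (a joint): how far the cap of flask 1 stands up from home, in m: 0 is fully home (a hard stop), starts at 0.003 to 0.009. It slides straight along the neck against a steady rubbing friction of about 4 to 7 N (no spring) and stays where it is left
- flask2: loose glass culture flask, number 2 of the row (1 stands at the tray's +y end, 4 at its -y end), 0.28 to 0.42 kg with its nutrient gel; 66 mm across at the base, narrowing to a 29 mm neck with a 37 mm collar whose top is 98 mm above the flask's origin. Origin: centre of its underside; z up. The glass top of the neck is hidden inside the cap
- cap2_top (a point): centre of the flat top of flask 2's white plastic push-on cap, 39 mm across and 26 mm tall. Fully home, the cap's skirt rests on the collar and this point is 124 mm above the flask's origin
- cap2 (a joint): how far the cap of flask 2 stands up from home, in m: 0 is fully home (a hard stop), starts at 0.003 to 0.009. It slides straight along the neck against a steady rubbing friction of about 4 to 7 N (no spring) and stays where it is left
- flask3: loose glass culture flask, number 3 of the row (1 stands at the tray's +y end, 4 at its -y end), 0.28 to 0.42 kg with its nutrient gel; 66 mm across at the base, narrowing to a 29 mm neck with a 37 mm collar whose top is 98 mm above the flask's origin. Origin: centre of its underside; z up. The glass top of the neck is hidden inside the cap
- cap3_top (a point): centre of the flat top of flask 3's white plastic push-on cap, 39 mm across and 26 mm tall. Fully home, the cap's skirt rests on the collar and this point is 124 mm above the flask's origin
- cap3 (a joint): how far the cap of flask 3 stands up from home, in m: 0 is fully home (a hard stop), starts at 0.003 to 0.009. It slides straight along the neck against a steady rubbing friction of about 4 to 7 N (no spring) and stays where it is left
- flask4: loose glass culture flask, number 4 of the row (1 stands at the tray's +y end, 4 at its -y end), 0.28 to 0.42 kg with its nutrient gel; 66 mm across at the base, narrowing to a 29 mm neck with a 37 mm collar whose top is 98 mm above the flask's origin. Origin: centre of its underside; z up. The glass top of the neck is hidden inside the cap
- cap4_top (a point): centre of the flat top of flask 4's white plastic push-on cap, 39 mm across and 26 mm tall. Fully home, the cap's skirt rests on the collar and this point is 124 mm above the flask's origin
- cap4 (a joint): how far the cap of flask 4 stands up from home, in m: 0 is fully home (a hard stop), starts at 0.003 to 0.009. It slides straight along the neck against a steady rubbing friction of about 4 to 7 N (no spring) and stays where it is left
- media_bottle: closed white plastic bottle, 62 mm across, 150 mm tall, standing behind the tray; origin: centre of its underside
- dishes: stack of four pale round culture dishes, 91 mm across, 58 mm tall, behind the tray; origin: centre of its underside
- beaker: open glass beaker, 72 mm across, 85 mm tall, beside one end of the tray; origin: centre of its underside
- forceps: steel forceps, 170 mm long, 8 mm high, lying beside the other end of the tray; origin under its middle

How it is judged:
By the outcome, as a careful person would: the job done as asked, in the order asked, and still so for the second after the job is handed in, with the robot touching nothing.
It also fails if it takes over 54 s, if anything falls off the work surface, if the arm or the gripper's body presses on something with over 40 N, if the wrist force passes 120 N, or if a joint passes its speed limit or range.

## Working session

There is one attempt and no reset: what is moved stays moved. The work goes in short steps, Python scripts to look and compute and a shell command to move; the robot and the scene stay as the last step left them, time stands still between calls to the robot, and variables do not carry over. Pictures are saved under pics/ and viewed, and the job is handed in when it is done.

```bash
ls; mkdir -p pics; python3 - <<'E'
from bench import bot,viewer,nets
import cv2
print(bot.read_state())
for n in ["scene","top","wrist"]:
    f=viewer.grab_frame(n); cv2.imwrite(f"pics/{n}0.png",f["image"][:,:,::-1])
    print(n,f["vertical_fov"],f["cx"],f["cy"],f["rvec"],f["tvec"])
E
```

```text
pics
{'clock': 0.0, 'joints': array([-1.46528463e+00,  2.91259919e-01, -1.54109024e-01,  1.12667625e+00,
        8.92340946e-07,  1.43153766e+00]), 'joint_velocities': array([-0.00104928, -0.00133823,  0.00029632, -0.00052616, -0.0002378 ,
       -0.00184981]), 'joint_efforts': array([-1.74671645e-04, -5.37141967e+01,  3.31370330e+01,  1.61605520e-02,
       -1.90400306e-04,  1.57495787e-06]), 'tcp_pos': array([ 127.22838749, -509.14098727,  404.14919075]), 'eef_rot': array([ 7.88141186e-01, -6.15494176e-01, -4.33706640e-04, -4.49237467e-04]), 'contact_force': array([-0.91251053,  0.25852453, -0.52260443]), 'ft_torque': array([-0.01536367, -0.00360822, -0.01741151]), 'grip_width': 1.0038668883938124}
scene 48.117094554073425 317.7216856004994 239.8367091142933 [ 2.40625886  0.61576115 -0.19280799] [-541.85759301 -151.57456043 1191.22040709]
top 44.858590312435695 318.69910126239006 246.6617193599588 [ 2.16776628 -2.1560644   0.13378821] [  32.49112783  591.73842634 1304.28232038]
wrist 65.70646984690485 320.76217356586056 241.37175475755654 [-2.25765284  1.76115417  0.29792629] [-524.95348068  -44.14756615  380.00216728]
```

View pics/scene0.png

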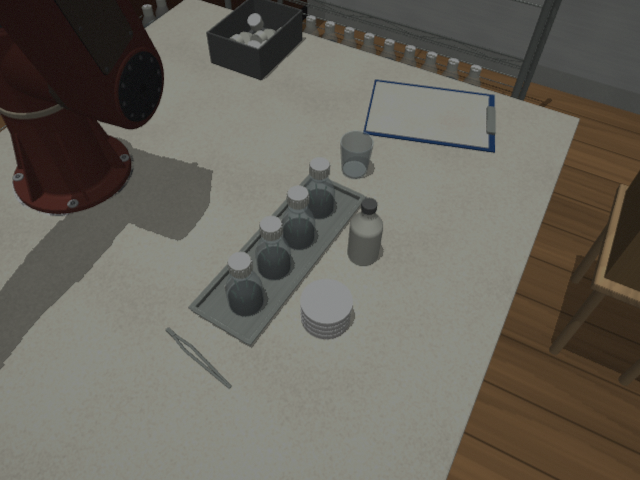

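View pics/top0.png

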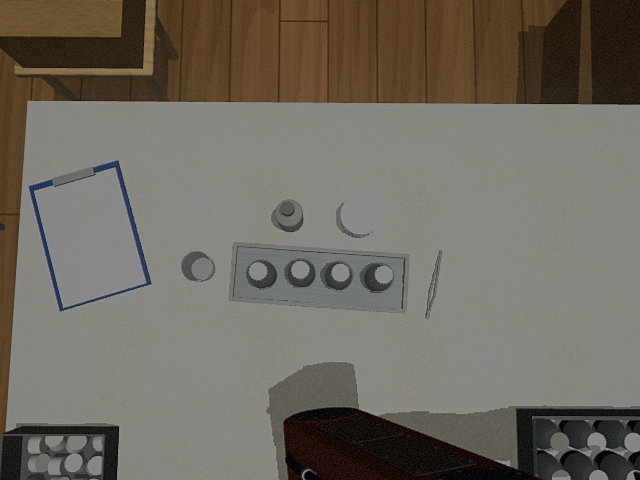

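```bash
cat > h.py <<'E'
import numpy as np,cv2
from bench import bot,viewer,nets
def cam(f):
    return 240/np.tan(np.radians(f["vertical_fov"])/2), cv2.Rodrigues(np.array(f["rvec"],float))[0], np.array(f["tvec"],float)
def cloud(f):
    F,R,t=cam(f); z=f["range_z"].astype(float)
    v,u=np.mgrid[0:480,0:640]
    P=np.stack([(u-f["cx"])/F*z,(v-f["cy"])/F*z,z],-1)
    return (P-t)@R   # world
def proj(f,p):
    F,R,t=cam(f); c=R@np.array(p,float)+t
    return [F*c[0]/c[2]+f["cx"],F*c[1]/c[2]+f["cy"]]
def raypt(f,uv,zw):
    F,R,t=cam(f); d=R.T@np.array([(uv[0]-f["cx"])/F,(uv[1]-f["cy"])/F,1]); o=-R.T@t
    return o+d*(zw-o[2])/d[2]
E
python3 - <<'E'
from h import *
np.set_printoptions(precision=1,suppress=True)
for n in ["top","scene"]:
    f=viewer.grab_frame(n);W=cloud(f)
    for i in range(1,5):
        for m in nets.masks_of(n,f"cap{i}_top")[:5]:
            P=W[m["region"]&(f["range_z"]>0)]
            ztop=np.percentile(P[:,2],95) if len(P) else 0
            T=P[abs(P[:,2]-ztop)<6] if len(P) else P
            print(n,i,round(m["p"],2),np.array(m["centre"]),len(P),np.median(P,0) if len(P) else '',ztop,T.mean(0) if len(T) else '')
        for m in nets.spot_point(n,f"cap{i}_top")[:5]: print("  pt",round(m["p"],2),np.array(m["centre"]),raypt(f,m["centre"],133))
    for q in ["tray","media_bottle","dishes","beaker","forceps"]:
        for m in nets.spot_point(n,q)[:1]: print(n,q,round(m["p"],2),np.array(m["centre"]),raypt(f,m["centre"],0))
E
```

```text
top 1 0.76 [259.6 270.4] 281 [527.  165.  132.2] 136.34086127695346 [528.5 165.8 133.3]
  pt 0.62 [258.3 270.8] [527.5 164.  133. ]
top 2 0.85 [299.3 267.7] 273 [531.3  75.6 136.1] 140.22947610827455 [531.7  76.4 137.1]
  pt 0.7 [301.1 266.7] [536.7  73.3 133. ]
top 3 0.72 [340.1 271.4] 242 [523.7  -9.3 134.8] 138.51742090773982 [524.7  -9.1 135.6]
  pt 0.59 [301.1 269.1] [531.6  73.2 133. ]
  pt 0.5 [342.3 271.3] [527.4 -14.3 133. ]
top 4 0.77 [383.5 273.9] 235 [ 521.9 -100.8  133.7] 137.64283965158305 [ 521.1 -100.8  134.5]
  pt 0.75 [384.8 272.9] [ 524.5 -104.6  133. ]
top media_bottle 0.79 [289.1 218. ] [664.  106.3   0. ]
top dishes 0.67 [356.5 216.6] [668.4 -54.1   0. ]
top beaker 0.88 [205.8 271.2] [536.2 300.7   0. ]
top forceps 0.62 [437.3 279.3] [ 520.1 -243.7    0. ]
scene 1 0.59 [318.9 170. ] 414 [529.5 159.7 129.8] 133.19377823514304 [527.  165.7 131.4]
  pt 0.63 [319.7 164.6] [529.8 163.3 133. ]
scene 2 0.73 [298.5 195.7] 448 [532.8  69.4 134.1] 137.20683850090987 [529.9  75.5 135.3]
  pt 0.88 [295.8 189.3] [522.3  84.7 133. ]
  pt 0.55 [316.1 166.2] [525.9 156.1 133. ]
scene 3 0.86 [267.9 225.2] 526 [527.1 -13.1 132.1] 135.63631068578644 [524.6  -9.3 133.5]
  pt 0.66 [266.7 219.6] [514.2  -3.2 133. ]
  pt 0.17 [362.3 253.9] [692.6  10.4 133. ]
scene 4 0.59 [242.5 264.4] 547 [ 523.9 -104.1  131.3] 134.2076318513147 [ 521.1 -100.8  132.2]
  pt 0.78 [240.3 257.2] [519.1 -93.8 133. ]
scene tray 0.79 [283.8 251.4] [520.6  35.5   0. ]
scene media_bottle 0.63 [363.2 254. ] [660.9 106.1   0. ]
scene dishes 0.84 [327.  317.1] [664.7 -54.6   0. ]
scene beaker 0.84 [357.1 166.2] [542.3 323.6   0. ]
scene forceps 0.56 [200.1 360.6] [ 514.9 -234.3    0. ]
```

The cap tops sit at about (528,166), (531,76), (525,-9) and (521,-101), and both cameras agree on them. Flask 4's end of the row is nearest the gripper, so I'll start there and shut the fingers on the way.

```bash
cat >> h.py <<'E'
from scipy.spatial.transform import Rotation as Ro
def togo(p):
    s=bot.read_state(); R=Ro.from_quat(s["eef_rot"]).as_matrix()
    return R.T@(np.array(p)-s["tcp_pos"])/10
E
python3 -c "
from h import *
print(togo([521,-100.8,330]))"
python3 -m crank '[0,-10,-16,0,0, 0,-20,-32,0,0, 0,-30,-48,0,0]' | head -c 600
```

```text
[-30.09210851 -48.10329037   7.47103124]
clock: 1.85
tcp_pos: [232.0, -400.2, 404.6]
eef_rot: [0.788, -0.616, 0.0, -0.0]
contact_force: [1.8, -1.3, 0.7]
grip_width: 0.517
```

```bash
python3 -c "
from h import *
print(togo([521,-100.8,330]))"
```

```text
[-22.0910989  -35.25711054   7.46842176]
```

```bash
python3 -m crank '[0,-11,-17.6,0,0, 0,-22.1,-35.2,0,0, 0,-22.1,-35.2,0,0, 0,-22.1,-35.2,0,0, 0,-22.1,-35.2,0,0, 0,-22.1,-35.2,0,0, 0,-22.1,-35.2,0,0, 0,-22.1,-35.2,0,0, 0,-22.1,-35.2,0,0, 0,-22.1,-35.2,0,0, 0,-22.1,-35.2,0,0, 0,-22.1,-35.2,0,0]'; python3 - <<'E'
from h import *
np.set_printoptions(precision=2,suppress=True)
print(togo([521,-100.8,330]))
f=viewer.grab_frame("wrist"); cv2.imwrite("pics/w1.png",f["image"][:,:,::-1])
f=viewer.grab_frame("scene"); cv2.imwrite("pics/s1.png",f["image"][100:350,150:450,::-1].repeat(2,0).repeat(2,1))
E
```

```text
clock: 3.05
tcp_pos: [518.6, -102.7, 404.7]
eef_rot: [0.788, -0.616, -0.0, 0.0]
contact_force: [-0.3, -0.5, 0.2]
grip_width: 0.005
[-0.13 -0.29  7.47]
```

View pics/w1.png

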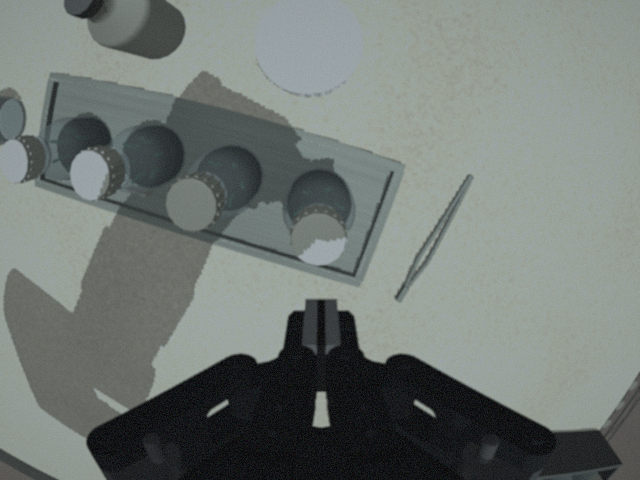

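View pics/s1.png

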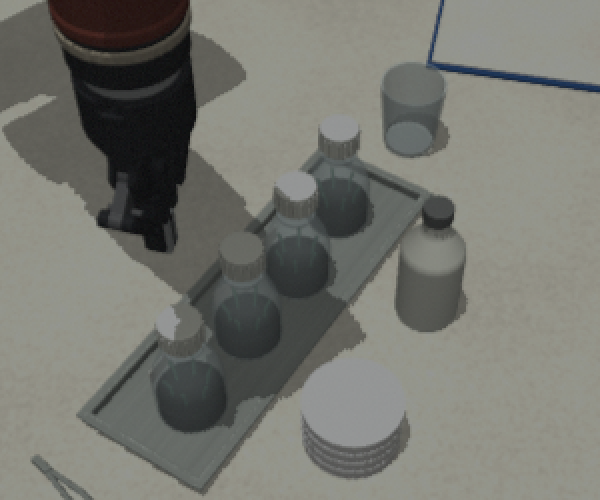

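The wrist view shows the fingers shut, tip at about (321,300), with cap 4 at (319,238). The rest of the row runs off to the left. I'll check the cap's position against the wrist calibration.

```bash
cat >> h.py <<'E'
def wcloud(f):
    F,R,t=cam(f); z=f["range_z"].astype(float)
    v,u=np.mgrid[0:480,0:640]; du=u-f["cx"];dv=v-f["cy"]; r=np.hypot(du,dv)+1e-9; k=np.tan(r/F)/r
    return (np.stack([du*k*z,dv*k*z,z],-1)-t)@R
E
python3 - <<'E'
from h import *
np.set_printoptions(precision=1,suppress=True)
f=viewer.grab_frame("wrist"); W=wcloud(f)
for m in nets.masks_of("wrist","cap4_top")[:5]:
    P=W[m["region"]&(f["range_z"]>0)]; zt=np.percentile(P[:,2],90); T=P[abs(P[:,2]-zt)<4]
    c,r=cv2.minEnclosingCircle(T[:,:2].astype(np.float32))
    print(round(m["p"],2),np.array(m["centre"]),len(P),zt,T.mean(0),c,r)
E
```

```text
0.89 [318.2 239. ] 2670 133.41652881122727 [ 520.1 -101.   132.6] (519.2124633789062, -101.17285919189453) 19.42742347717285
```

```bash
python3 -m crank '[0,-0.1,-0.2,3,0, 0,-0.1,-0.2,6,0, 0,-0.1,-0.2,8,0, 0,-0.1,-0.2,9,0, 0,-0.1,-0.2,9,0, 0,-0.1,-0.2,9,0]'; python3 - <<'E'
from h import *
f=viewer.grab_frame("scene"); cv2.imwrite("pics/s2.png",f["image"][150:350,150:350,::-1].repeat(3,0).repeat(3,1))
E
```

```text
clock: 3.85
tcp_pos: [521.3, -100.5, 315.6]
eef_rot: [0.788, -0.616, 0.0, -0.0]
contact_force: [1.7, 0.0, 0.4]
grip_width: 0.001
```

View pics/s2.png

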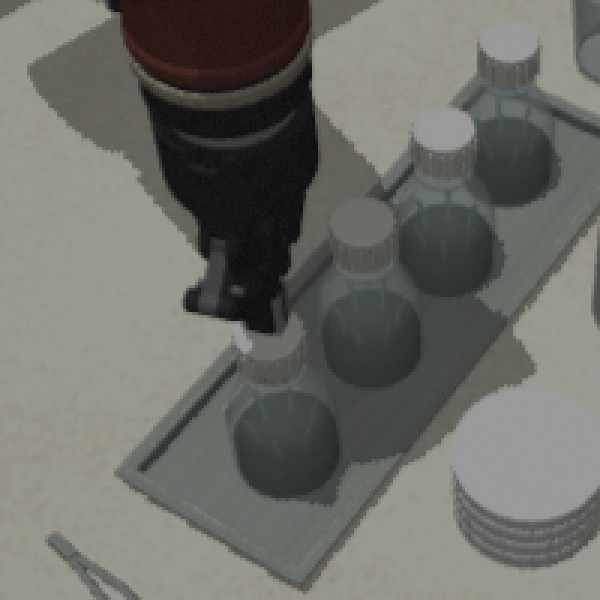

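The fingertip is about 10 mm above the middle of cap 4. I'll press from here in small steps and watch the force.

```bash
python3 -m crank '[0,0,0,0.3,0, 0,0,0,0.6,0, 0,0,0,0.8,0, 0,0,0,0.8,0]'; python3 -m crank '[0,0,0,0.1,0, 0,0,0,0.2,0, 0,0,0,0.2,0]'; python3 -m crank '[0,0,0,0.1,0, 0,0,0,0.2,0, 0,0,0,0.2,0]'
```

```text
clock: 4.3
tcp_pos: [521.0, -100.2, 306.6]
eef_rot: [0.788, -0.615, -0.0, 0.0]
contact_force: [0.3, 0.1, 0.4]
grip_width: 0.0
clock: 4.6
tcp_pos: [521.0, -100.2, 304.8]
eef_rot: [0.788, -0.615, 0.0, -0.0]
contact_force: [-0.9, 1.1, 3.1]
grip_width: -0.001
clock: 4.9
tcp_pos: [521.0, -100.2, 302.6]
eef_rot: [0.788, -0.615, 0.0, -0.0]
contact_force: [-1.3, -0.4, 3.8]
grip_width: -0.003
```

```bash
python3 -m crank '[0,0,0,0.05,0, 0,0,0,0.1,0, 0,0,0,0.1,0]';  python3 -m crank '[0,0,0,0.05,0, 0,0,0,0.1,0, 0,0,0,0.1,0]'; python3 -m crank '[0,0,0,0.05,0, 0,0,0,0.05,0]'
```

```text
clock: 5.2
tcp_pos: [521.0, -100.2, 301.7]
eef_rot: [0.788, -0.615, 0.0, -0.0]
contact_force: [-0.7, 0.9, 2.9]
grip_width: -0.002
clock: 5.5
tcp_pos: [521.0, -100.2, 300.6]
eef_rot: [0.788, -0.615, -0.0, -0.0]
contact_force: [-0.1, 0.6, 3.8]
grip_width: 0.006
clock: 5.7
tcp_pos: [521.0, -100.2, 300.5]
eef_rot: [0.788, -0.615, 0.0, -0.0]
contact_force: [-1.6, 1.1, 7.0]
grip_width: -0.001
```

```bash
python3 -m crank '[0,0,0,0.05,0, 0,0,0,0.05,0]';  python3 -m crank '[0,0,0,0.05,0, 0,0,0,0.05,0]'
```

```text
clock: 5.9
tcp_pos: [521.1, -100.2, 300.4]
eef_rot: [0.788, -0.615, 0.0, -0.0]
contact_force: [-2.8, 0.2, 12.5]
grip_width: 0.006
clock: 6.1
tcp_pos: [521.2, -100.3, 300.4]
eef_rot: [0.788, -0.615, 0.001, -0.0]
contact_force: [-4.6, 2.2, 17.6]
grip_width: 0.002
```

Cap 4 stopped hard at TCP z 300.4, at 17 N, well above its friction. I'll lift straight up and go to cap 3.

```bash
python3 -m crank '[0,0,0,-1,0, 0,0,0,-3,0, 0,0,0,-4,0, 0,0,0,-4,0]'; python3 - <<'E'
from h import *
np.set_printoptions(precision=2,suppress=True)
print(togo([524.7,-9.3,312]))
f=viewer.grab_frame("wrist"); W=wcloud(f)
for i in (3,2,1):
  for m in nets.masks_of("wrist",f"cap{i}_top")[:1]:
    P=W[m["region"]&(f["range_z"]>0)]; zt=np.percentile(P[:,2],90); T=P[abs(P[:,2]-zt)<4]
    print(i,round(m["p"],2),np.array(m["centre"]),len(P),zt,T.mean(0),cv2.minEnclosingCircle(T[:,:2].astype(np.float32)))
f=viewer.grab_frame("scene"); W=cloud(f)
for m in nets.masks_of("scene","cap4_top")[:1]:
    P=W[m["region"]&(f["range_z"]>0)]; zt=np.percentile(P[:,2],90); T=P[abs(P[:,2]-zt)<4]
    print(4,round(m["p"],2),len(P),zt,T.mean(0))
E
```

```text
clock: 6.5
tcp_pos: [521.5, -100.4, 340.4]
eef_rot: [0.788, -0.615, 0.001, -0.0]
contact_force: [0.4, -0.0, -0.8]
grip_width: -0.002
[-8.77 -2.51  2.83]
3 0.84 [164.  232.8] 4552 134.33213892770536 [523.87 -10.29 133.55] ((522.6773681640625, -9.346068382263184), 19.689517974853516)
2 0.7 [ 51.2 196.6] 3480 135.97401850251285 [529.04  73.79 135.19] ((528.016357421875, 75.20793151855469), 19.798145294189453)
1 0.74 [ 30.7 148.3] 3408 88.10915857744189 [527.17 152.82  87.61] ((525.6092529296875, 160.89617919921875), 19.48247718811035)
4 0.77 574 127.82750032871141 [ 520.67 -100.67  126.51]
```

```bash
python3 -m crank '[0,-4.4,-1.2,0,0, 0,-8.7,-2.5,0,0, 0,-8.7,-2.5,0,0, 0,-8.7,-2.5,2,0, 0,-8.7,-2.5,2.8,0, 0,-8.7,-2.5,2.8,0]'; python3 -c "
from h import *
print(togo([524,-9.5,308]))"; python3 -m crank '[0,0,0,0.2,0, 0,0,0,0.3,0, 0,0,0,0.3,0]';python3 -m crank '[0,0,0,0.1,0, 0,0,0,0.2,0, 0,0,0,0.2,0]'
```

```text
clock: 7.4
tcp_pos: [523.5, -10.0, 309.9]
eef_rot: [0.788, -0.616, -0.001, 0.001]
contact_force: [0.7, -1.2, 0.2]
grip_width: -0.0
[-0.03308276 -0.05549136  0.18709814]
clock: 7.7
tcp_pos: [524.3, -10.0, 308.5]
eef_rot: [0.788, -0.616, 0.0, -0.0]
contact_force: [0.4, -0.5, -0.3]
grip_width: -0.0
clock: 8.0
tcp_pos: [524.4, -9.9, 306.6]
eef_rot: [0.788, -0.616, 0.0, -0.0]
contact_force: [1.0, -0.3, 4.3]
grip_width: -0.001
```

```bash
python3 -m crank '[0,0,0,0.1,0, 0,0,0,0.2,0, 0,0,0,0.3,0, 0,0,0,0.4,0, 0,0,0,0.4,0]'; python3 -m crank '[0,0,0,0.05,0, 0,0,0,0.1,0, 0,0,0,0.1,0]';python3 -m crank '[0,0,0,0.05,0, 0,0,0,0.1,0, 0,0,0,0.1,0]'
```

```text
clock: 8.5
tcp_pos: [524.4, -9.8, 302.6]
eef_rot: [0.788, -0.616, 0.0, -0.0]
contact_force: [0.3, -0.7, 4.7]
grip_width: -0.001
clock: 8.8
tcp_pos: [524.4, -9.8, 301.7]
eef_rot: [0.788, -0.616, 0.0, -0.0]
contact_force: [-1.2, 0.3, 5.2]
grip_width: 0.0
clock: 9.1
tcp_pos: [524.4, -9.8, 300.6]
eef_rot: [0.788, -0.616, 0.0, -0.0]
contact_force: [-0.9, -0.4, 5.3]
grip_width: 0.002
```

```bash
python3 -m crank '[0,0,0,0.05,0, 0,0,0,0.1,0, 0,0,0,0.1,0]';python3 -m crank '[0,0,0,0.05,0, 0,0,0,0.05,0]'
```

```text
clock: 9.4
tcp_pos: [524.4, -9.8, 300.4]
eef_rot: [0.788, -0.615, 0.001, -0.0]
contact_force: [-3.4, -0.2, 13.5]
grip_width: 0.001
clock: 9.6
tcp_pos: [524.5, -9.8, 300.3]
eef_rot: [0.788, -0.615, 0.001, -0.0]
contact_force: [-4.8, -0.2, 18.5]
grip_width: -0.0
```

Cap 3 is home at 300.3. Next is cap 2.

```bash
python3 -m crank '[0,0,0,-1,0, 0,0,0,-3,0, 0,0,0,-4,0, 0,0,0,-4,0]'; python3 - <<'E'
from h import *
np.set_printoptions(precision=2,suppress=True)
print(togo([529.5,75.6,312]))
f=viewer.grab_frame("wrist"); W=wcloud(f)
for i in (4,3,2,1):
  for m in nets.masks_of("wrist",f"cap{i}_top")[:1]:
    P=W[m["region"]&(f["range_z"]>0)]; zt=np.percentile(P[:,2],90); T=P[abs(P[:,2]-zt)<4]
    print(i,round(m["p"],2),np.array(m["centre"]),len(P),zt,T.mean(0),cv2.minEnclosingCircle(T[:,:2].astype(np.float32)))
E
```

```text
clock: 10.0
tcp_pos: [524.8, -9.8, 340.0]
eef_rot: [0.788, -0.615, 0.001, -0.001]
contact_force: [-0.2, -0.9, -0.7]
grip_width: -0.0
[-8.18 -2.52  2.8 ]
4 0.71 [ 49.8 201.4] 3354 132.23518058298728 [525.97 163.98 131.45] ((524.2664794921875, 165.2794952392578), 20.41522216796875)
3 0.98 [316.8 270.4] 4204 127.29974674015612 [525.47  -8.18 126.52] ((522.9779052734375, -8.886626243591309), 19.49997329711914)
2 0.82 [171.2 233.1] 4685 136.14339651519182 [529.29  75.17 135.36] ((528.0192260742188, 76.29536437988281), 19.878141403198242)
1 0.79 [ 52.5 203.1] 3387 132.2315714255325 [526.02 163.94 131.45] ((524.2664794921875, 165.2794952392578), 20.41522216796875)
```

```bash
python3 -m crank '[0,-4.1,-1.3,0,0, 0,-8.2,-2.5,0,0, 0,-8.2,-2.5,0,0, 0,-8.2,-2.5,2,0, 0,-8.2,-2.5,2.7,0, 0,-8.2,-2.5,2.7,0]'; python3 -m crank '[0,0,0,0.2,0, 0,0,0,0.3,0, 0,0,0,0.3,0]';python3 -m crank '[0,0,0,0.1,0, 0,0,0,0.2,0, 0,0,0,0.2,0]'
```

```text
clock: 10.85
tcp_pos: [528.0, 75.5, 310.5]
eef_rot: [0.788, -0.616, -0.001, 0.001]
contact_force: [-0.2, 1.1, 0.6]
grip_width: 0.003
clock: 11.15
tcp_pos: [528.7, 75.6, 309.1]
eef_rot: [0.788, -0.616, 0.0, -0.0]
contact_force: [0.7, -0.8, 0.1]
grip_width: -0.001
clock: 11.45
tcp_pos: [528.7, 75.7, 307.1]
eef_rot: [0.788, -0.616, 0.0, -0.0]
contact_force: [-0.4, -1.2, 4.0]
grip_width: 0.001
```

```bash
python3 -m crank '[0,0,0,0.1,0, 0,0,0,0.2,0, 0,0,0,0.3,0, 0,0,0,0.4,0, 0,0,0,0.4,0]'; python3 -m crank '[0,0,0,0.1,0, 0,0,0,0.2,0, 0,0,0,0.2,0]';python3 -m crank '[0,0,0,0.05,0, 0,0,0,0.1,0, 0,0,0,0.1,0]'
```

```text
clock: 11.95
tcp_pos: [528.7, 75.7, 303.0]
eef_rot: [0.788, -0.616, 0.0, -0.0]
contact_force: [-0.9, -0.7, 3.9]
grip_width: -0.001
clock: 12.25
tcp_pos: [528.8, 75.8, 300.9]
eef_rot: [0.788, -0.616, 0.0, -0.0]
contact_force: [0.5, -1.2, 4.8]
grip_width: -0.001
clock: 12.55
tcp_pos: [528.8, 75.7, 300.4]
eef_rot: [0.788, -0.616, 0.001, -0.0]
contact_force: [-1.6, -1.6, 9.8]
grip_width: 0.002
```

```bash
python3 -m crank '[0,0,0,0.05,0, 0,0,0,0.08,0, 0,0,0,0.08,0]'; python3 -m crank '[0,0,0,-1,0, 0,0,0,-3,0, 0,0,0,-4,0, 0,0,0,-4,0]'; python3 - <<'E'
from h import *
np.set_printoptions(precision=2,suppress=True)
print(togo([526.5,165.5,312]))
f=viewer.grab_frame("wrist"); W=wcloud(f)
for i in (2,1):
  for m in nets.masks_of("wrist",f"cap{i}_top")[:1]:
    P=W[m["region"]&(f["range_z"]>0)]; zt=np.percentile(P[:,2],90); T=P[abs(P[:,2]-zt)<4]
    print(i,round(m["p"],2),np.array(m["centre"]),len(P),zt,T.mean(0),cv2.minEnclosingCircle(T[:,:2].astype(np.float32)))
E
```

```text
clock: 12.85
tcp_pos: [528.8, 75.8, 300.4]
eef_rot: [0.788, -0.616, 0.001, -0.0]
contact_force: [-3.0, -1.7, 17.9]
grip_width: 0.002
clock: 13.25
tcp_pos: [529.1, 76.0, 340.1]
eef_rot: [0.788, -0.615, 0.001, -0.001]
contact_force: [-0.2, -0.5, 0.7]
grip_width: -0.003
[-8.75 -1.91  2.81]
2 0.95 [317.8 268.6] 4195 127.30176595509332 [530.71  77.13 126.55] ((528.3943481445312, 76.3690414428711), 19.511991500854492)
1 0.7 [165.  242.8] 4353 132.34370909401545 [526.31 165.01 131.58] ((524.9742431640625, 166.04901123046875), 19.665651321411133)
```

Cap 2 is home: it stopped at 300.4 and its top measures 126.5. Last is cap 1.

```bash
python3 -m crank '[0,-4.4,-1,0,0, 0,-8.7,-1.9,0,0, 0,-8.7,-1.9,0,0, 0,-8.7,-1.9,2,0, 0,-8.7,-1.9,3,0, 0,-8.7,-1.9,3,0]'; python3 -m crank '[0,0,0,0.2,0, 0,0,0,0.3,0, 0,0,0,0.3,0]';python3 -m crank '[0,0,0,0.1,0, 0,0,0,0.2,0, 0,0,0,0.2,0]'
```

```text
clock: 14.0
tcp_pos: [525.1, 164.3, 307.0]
eef_rot: [0.788, -0.616, -0.001, 0.001]
contact_force: [-0.6, 0.2, -0.2]
grip_width: 0.001
clock: 14.3
tcp_pos: [526.1, 164.7, 306.3]
eef_rot: [0.788, -0.616, 0.0, -0.0]
contact_force: [-0.6, 0.2, -0.1]
grip_width: 0.006
clock: 14.6
tcp_pos: [526.1, 164.8, 304.2]
eef_rot: [0.788, -0.616, 0.0, -0.0]
contact_force: [0.6, 0.0, 3.2]
grip_width: -0.003
```

```bash
python3 -m crank '[0,0,0,0.1,0, 0,0,0,0.2,0, 0,0,0,0.2,0]'; python3 -m crank '[0,0,0,0.05,0, 0,0,0,0.1,0, 0,0,0,0.1,0]';python3 -m crank '[0,0,0,0.05,0, 0,0,0,0.1,0, 0,0,0,0.1,0]'
```

```text
clock: 14.9
tcp_pos: [526.1, 164.9, 301.9]
eef_rot: [0.788, -0.616, 0.0, -0.0]
contact_force: [1.4, -1.2, 2.4]
grip_width: 0.0
clock: 15.2
tcp_pos: [526.0, 164.9, 300.9]
eef_rot: [0.788, -0.615, 0.0, -0.0]
contact_force: [1.8, -0.5, 2.4]
grip_width: -0.002
clock: 15.5
tcp_pos: [526.1, 164.9, 300.4]
eef_rot: [0.788, -0.615, 0.0, -0.0]
contact_force: [0.2, -1.5, 8.4]
grip_width: -0.003
```

```bash
python3 -m crank '[0,0,0,0.05,0, 0,0,0,0.1,0, 0,0,0,0.1,0]'; python3 -m crank '[0,0,0,-1,0, 0,0,0,-4,0, 0,0,0,-8,0, 0,0,0,-12,0, 0,0,0,-12,0]'; python3 - <<'E'
from h import *
np.set_printoptions(precision=2,suppress=True)
for n in ("wrist","scene"):
  f=viewer.grab_frame(n); W=wcloud(f) if n=="wrist" else cloud(f)
  cv2.imwrite(f"pics/{n}9.png",f["image"][:,:,::-1])
  for i in (4,3,2,1):
   for m in nets.masks_of(n,f"cap{i}_top")[:1]:
    P=W[m["region"]&(f["range_z"]>0)]; zt=np.percentile(P[:,2],90); T=P[abs(P[:,2]-zt)<4]
    print(n,i,round(m["p"],2),np.array(m["centre"]),len(P),zt,T.mean(0))
E
```

```text
clock: 15.8
tcp_pos: [526.1, 164.9, 300.3]
eef_rot: [0.788, -0.615, 0.001, -0.001]
contact_force: [-2.5, -2.7, 17.3]
grip_width: 0.002
clock: 16.3
tcp_pos: [526.8, 165.2, 423.9]
eef_rot: [0.788, -0.615, 0.002, -0.003]
contact_force: [-1.0, 0.0, -0.7]
grip_width: 0.001
wrist 4 0.6 [572.9 302.7] 1338 127.3303798320693 [519.9  -98.62 126.58]
wrist 3 0.8 [506.3 277. ] 1779 127.37668733060102 [523.57  -7.19 126.56]
wrist 2 0.55 [426.  250.5] 2175 127.40587405160846 [528.87  77.52 126.58]
wrist 1 0.61 [319.8 232. ] 2280 127.43833381374425 [525.91 166.46 126.56]
scene 4 0.66 [242.9 263.5] 523 127.67972497730628 [ 520.65 -100.87  126.43]
scene 3 0.63 [269.9 229.8] 473 127.9252004488202 [524.08  -8.7  126.6 ]
scene 2 0.58 [296.4 200.3] 451 127.99859973550254 [529.89  76.4  126.81]
scene 1 0.97 [316.8 169.8] 399 127.97692990429364 [526.79 166.02 126.68]
```

View pics/scene9.png

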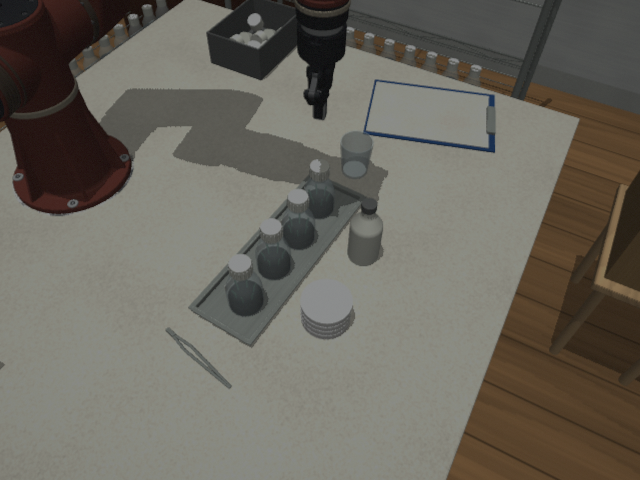

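The scene view shows all four caps level, at (243,264), (270,230), (296,200) and (317,170). The flasks are upright and in place, nothing else has moved, and the gripper is well clear.

```bash
python3 -c "
from bench import bot
print(bot.finish_job())"
```

```text
the job is handed in; nothing more can be done
None
```

I pressed all four caps home in one pass along the row (4, 3, 2, 1), with the fingers shut, and handed the job in at about 17 s.

- **Pressing:** each cap slid down at about 3–5 N, then stopped hard at the same height (TCP z 300.3–300.4 mm). I took each one to 17–18.5 N at the stop before lifting straight off.
- **Height check:** the final wrist and scene views put all four cap tops at 126.4–126.8 mm; 127 mm is fully home. Before pressing they measured about 132–136 mm.
- **Surroundings:** the caps' positions match the starting ones to within about 2 mm. In the final picture the flasks stand upright, the other things on the bench look unmoved, and the gripper is clear of everything.
- **Detector slips:** once, when asked for cap 4, the detector returned cap 1. In one wrist reading, cap 1 at the edge of the picture came out at 88 mm, far too low. I used neither. None of the final checks failed or disagreed.

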